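# Dress the test kiln for firing

## Task

Get the test kiln ready to fire: first drape the tent-shaped steel guard over the bar on the kiln's side and let go, so that it hangs there by itself. Then screw the knurled vent cap on the lid down (clockwise) until it bottoms out, back it off a quarter turn, and finish with the gripper still holding the cap there. Do not disturb the other things on the counter and the lid.

Things in the scene. Friction and masses are not known exactly. Their poses are not given: they have to be found in the camera images.
- kiln: Squat box-shaped test kiln, fixed to the counter, 280 x 280 mm and 220 mm high, lid shut and not to be opened. Origin: centre of its underside, on the counter; z up. Its bar is on its -y side, the lid hinges on its +x side. A loose stilt stands near the (+x, +y) corner of the lid, over 100 mm from the vent cap's axis.
- bar_mid (a point): Middle of the round steel bar (12 mm diameter) on the kiln's side, axes as the kiln's. The bar runs level along the kiln's x, its centre line 170 mm above the counter and 85 mm out from the kiln's wall (kiln frame: 0, -225, 170 mm). 12 mm round arms from the kiln hold its ends 110 mm either side of this point: 208 mm of free bar.
- guard: Loose folded steel tent, 0.25 to 0.5 kg, standing on its two lower edges. Origin: centre of its underside; x along the ridge, z up; same either way round. Two flaps 120 mm long (x), 100 down the slope, 3 thick, 20 degrees off vertical, open below and at the ends; 71 mm wide at the foot. On the ridge a wooden handle 90 long (x), 18 wide (y), 95 to 130 mm above the origin: grip across it from above.
- guard_seat (a point): The point in the guard, 72.5 mm above its origin, where the bar's centre line lies when the guard hangs nested on the bar (handle top then 57 mm above the bar's centre line, lower edges 73 mm below it).
- vent_cap: Round steel screw cap, knurled sides, 44 mm diameter, 34 high, upright on the lid's threaded vent stub; cannot come off. Origin: centre of its underside, on the turning axis (kiln frame x -20, y +20 mm); z up; a dark line on its top runs from the axis along its +x. Bottomed out, its underside is 226 mm above the counter, on a flange 54 mm in diameter, 6 high, on the lid.
- vent_turn (a joint): How far the cap is unscrewed, rad: 0 bottomed out on its hard stop, growing as it is turned anticlockwise seen from above (unscrewed), up to 4. Right-hand thread: clockwise lowers it by 1.27 mm per rad (8 mm per turn). About 0.08 N m of friction, so it stays where it is left. It starts 1.0 to 2.6 rad unscrewed.
- paddle: Bystander: graphite paddle, 260 mm long, lying flat on the counter to the right; origin under its middle, x along it, 20 mm high.
- fragment: Bystander: milky glass bottle bottom with a broken rim, 68 mm diameter, up to 54 mm high, standing on the counter under the bar (the hung guard stays 40 mm above it); origin under its centre.
- prop: Bystander: steel kiln shelf prop, a flanged post 50 mm diameter, 100 mm high; origin under its centre.
- pot: Bystander: blue stoneware pot with two side handles, 100 mm rim diameter, 85 mm high; origin under its centre.
- dish: Bystander: clay dish, 90 mm diameter, 30 mm high, left of the kiln; origin under its centre.
- stilt: Bystander: small three-legged ceramic stilt on the lid, 64 mm across, 16 mm high; origin under its centre.
Things that resemble listed ones, but are neither listed nor needed, are in the scene too. Leave any pink, turquoise or yellow look-alike of the guard alone.

How it is judged:
By the outcome, as a careful person would: the job done as asked, in the order asked, and still so for the second after the job is handed in, while the arm keeps its last pose, push and grip.
It also fails if it takes over 67 s, if anything falls off the work surface, if the arm or the gripper's body presses on something with over 40 N, if the wrist force passes 120 N, or if a joint passes its speed limit or range.

## Robot

A 6-joint arm with a two-finger parallel gripper is mounted at the origin on the work surface. World frame = base frame: x ahead of the robot, y to its left, z up, the work surface at z = 0. Lengths are in m, angles in degrees, forces in N, time in s.
With the tool pointing down it reaches from about 0.25 to 0.725 m from the base axis. Payload 9.7 kg.
Tool frame: the origin (TCP) lies at the very end of the fingers, on their centre line; the grasp point (between the pads) lies 19 mm behind it (bot.grip_depth is the distance from the TCP to the grasp point, in m); z points along the fingers, y is the direction in which the jaws open and shut (so a half turn about z gives the same grasp; the last joint's range is limited). The gripper opens to 85 mm and grips with 20 to 120 N. Pads are 22 mm wide; open, the fingers measure 114 mm over their backs; the gripper's body (76 mm by 85 mm) begins 54 mm behind the grasp point. The pads swing forward as they close: fully open they stand 13 mm farther back than shut.
Start: joints at [-73.625, 4.979, 10.078, 95.1, 0, 90], TCP at [0.155, -0.528, 0.231] pointing down, gripper open.
Joint ranges: [-179.16, 179.16], [-48.56, 103.87], [-65.8, 70.77], [-126.05, 130.52], [-82.76, 87.17], [-180, 180]. Speed limits (degrees/s): [127.2, 127.2, 147.25, 180, 180, 180].

## Interface

Orientations are given as [roll, pitch, yaw] about the fixed x, y, z axes, in that order (R = Rz(yaw) Ry(pitch) Rx(roll)).
In Python, from workcell import telemetry, optics, order, bot gives the robot as it stands. The module is installed in compiled form; this text tells all that it offers.
- The arm moves only by the shell command python3 -m inch 'ROWS' [FORCE]. ROWS is JSON, a list of rows, each a list of 7 numbers: the shift along the tool's x, y, z in m, then the turn, a rotation vector about the tool's x, y, z in rad, then the closure, from 0 (fully open) to 1 (shut). In form: [[tx, ty, tz, rx, ry, rz, grip], ...]. A call has 1 to 12 rows; each row is the pose to reach, as a shift and turn from the pose commanded when the call began, along the tool's axes at that moment; what a row does not reach only later rows make up. A row lasts 1/12 s, in which the tool goes at most 41.7 mm and 7.16 degrees, less where a joint would pass 70% of its speed; a pose out of reach is approached as far as the arm can. A call with a gripper value outside its range is refused whole. The fingers move at their own pace and stop on an object; FORCE is the grip in N (left out, the last holds). Time passes only in rows, so rows that repeat a pose let the fingers close. It gives the time, the measured TCP pose, the force and the opening at its end, in the units of the state.
- telemetry.get_obs(): the state, without advancing time (a new reading comes with each control period).
- optics.camera(name): name is "scene" or "top" or "wrist"; returns (picture, depth): 384x512x3 uint8, red, green, blue; 384x512 float32, m along the optical axis (not along the pixel's ray), 0 where there is no reading.
- optics.camera_info(name): a dict with "camera_matrix" (3x3 intrinsics, pixels), "xyz" and "attitude" of the camera in the world; the wrist camera has in their place "mount" (4x4, takes a point from camera to tool coordinates, whose origin is the TCP and whose axes are the flange's). Camera axes: x right, y down, z forward; pixel columns grow to the right and rows downward; lengths in m; the calibration is good to about 2 mm. A picture is of the moment at which its call begins: read the wrist's pose just before it. camera_info takes no time and is no camera call.
- order.job_done(): hands the job in, once; it reports no verdict.
The state is a dict: "time": time; "q": joint angles; "qd": joint speeds; "joint_efforts": joint torques, N m; "ee_pos": TCP position; "tcp_rot": TCP orientation; "wrist_force": force on the tool from outside, world axes, zero at the start; "torque": the same for the moment, N m; "opening": finger opening in m.
Only numpy, scipy, OpenCV 4.12 (cv2) and the standard library are available. Lean on these libraries where they do the work, as an engineer would, in place of code of your own. Each camera call takes 0.05 s, during which the arm holds its last target. There are 200 camera calls.

## Working session

There is one attempt and no reset: what is moved stays moved. The work goes in short steps, Python scripts to look and compute and a shell command to move; the robot and the scene stay as the last step left them, time stands still between calls to the robot, and variables do not carry over. Pictures are saved under pics/ and viewed, about 8 in all and at most 12, crops included, and the job is handed in when it is done.

```bash
mkdir -p pics
cat > h.py <<'E'
import numpy as np, cv2
from scipy.spatial.transform import Rotation as R
from workcell import telemetry, optics, order, bot
def grab(name,fn):
    o=telemetry.get_obs()
    im,d=optics.camera(name)
    np.savez(f'{fn}.npz',im=im,d=d,p=o['ee_pos'],r=o['tcp_rot'])
    cv2.imwrite(f'pics/{fn}.png',im[:,:,::-1])
def load(name,fn):
    z=np.load(f'{fn}.npz'); ci=optics.camera_info(name); K=np.array(ci['camera_matrix'])
    if name=='wrist':
        T=np.eye(4);T[:3,:3]=R.from_euler('xyz',z['r'],degrees=True).as_matrix();T[:3,3]=z['p'];T=T@np.array(ci['mount'])
    else:
        T=np.eye(4);a=np.array(ci['attitude'])
        T[:3,:3]=a if a.shape==(3,3) else R.from_euler('xyz',a,degrees=True).as_matrix()
        T[:3,3]=ci['xyz']
    return z['im'],z['d'],K,T
def cloud(name,fn):
    im,d,K,T=load(name,fn)
    v,u=np.mgrid[:d.shape[0],:d.shape[1]]
    P=np.stack([(u-K[0,2])/K[0,0]*d,(v-K[1,2])/K[1,1]*d,d],-1)@T[:3,:3].T+T[:3,3]
    P[d==0]=np.nan
    return im,P
E
python3 - <<'E'
from h import *
for n in('scene','top'):
    grab(n,n+'0'); print(optics.camera_info(n))
print(optics.camera_info('wrist')); print(telemetry.get_obs())
a=cv2.imread('pics/scene0.png');b=cv2.imread('pics/top0.png')
cv2.imwrite('pics/both.png',cv2.resize(b,(800,600),interpolation=cv2.INTER_CUBIC))
cv2.imwrite('pics/sc.png',cv2.resize(a,(800,600),interpolation=cv2.INTER_CUBIC))
E
```

```text
{'camera_matrix': array([[490.55060151,   0.        , 254.65005015],
       [  0.        , 490.55060151, 183.6379289 ],
       [  0.        ,   0.        ,   1.        ]]), 'xyz': array([ 1.45707092, -0.34203889,  1.29606875]), 'attitude': array([-139.45140429,   -0.60215322,   71.58349556])}
{'camera_matrix': array([[395.87970835,   0.        , 257.53561218],
       [  0.        , 395.87970835, 196.08518699],
       [  0.        ,   0.        ,   1.        ]]), 'xyz': array([ 0.28600826, -0.02918749,  1.55867026]), 'attitude': array([-170.48522873,   -0.65162721,  -89.96515315])}
{'camera_matrix': array([[296.97398533,   0.        , 255.34920039],
       [  0.        , 296.97398533, 194.02491064],
       [  0.        ,   0.        ,   1.        ]]), 'mount': array([[ 1.56432280e-04, -9.58674360e-01, -2.84505619e-01,
         7.30859654e-02],
       [ 9.99999894e-01,  2.72892661e-04, -3.69704240e-04,
        -2.01699636e-04],
       [ 4.32065472e-04, -2.84505532e-01,  9.58674301e-01,
        -1.43509490e-01],
       [ 0.00000000e+00,  0.00000000e+00,  0.00000000e+00,
         1.00000000e+00]])}
{'time': 0.1, 'q': array([-7.36262588e+01,  5.00877526e+00,  1.00387767e+01,  9.50987294e+01,
        7.40003188e-04,  9.00001744e+01]), 'qd': array([ 0.01653412,  0.02711298,  0.07800521, -0.00633356,  0.0167578 ,
        0.08680039]), 'joint_efforts': array([ 6.23115784e-05, -5.21560907e+01,  4.65654552e+01,  1.60969910e-02,
       -2.45905125e-05,  6.71280674e-06]), 'ee_pos': array([ 0.15499317, -0.52750104,  0.23064408]), 'tcp_rot': array([-1.79931272e+02, -7.39793514e-04,  1.63735660e+01]), 'wrist_force': array([-0.36913943,  0.3666799 , -0.40995761]), 'torque': array([ 0.02379027, -0.03453037, -0.01484113]), 'opening': 0.08559974874518161}
```

View pics/both.png

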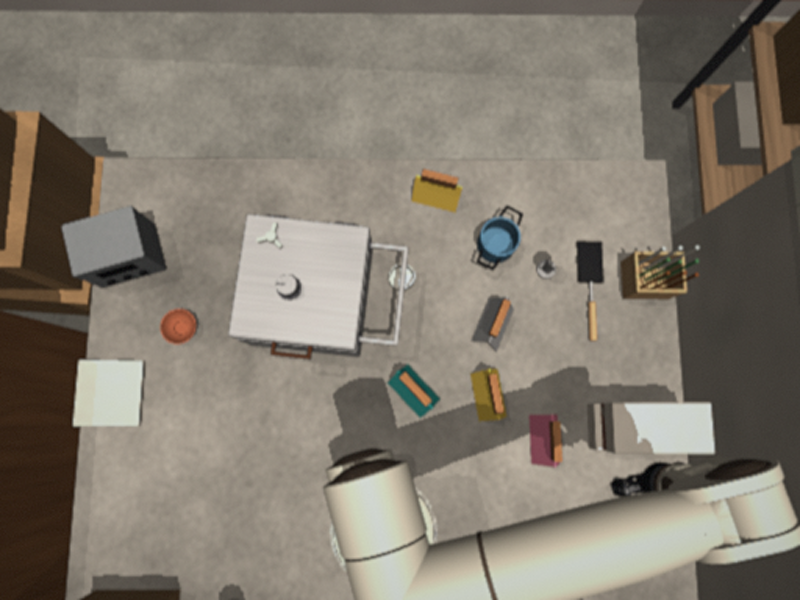

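View pics/sc.png

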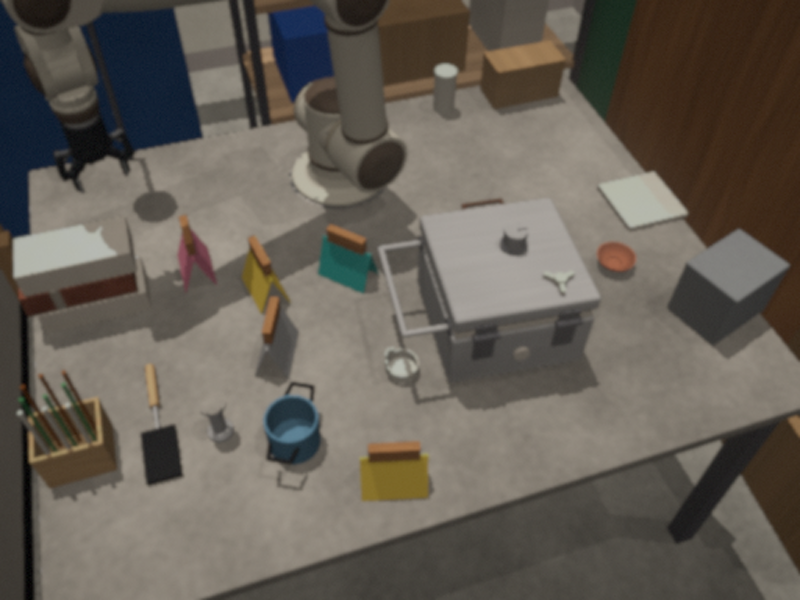

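Picture 1 (top): kiln lid corners about (247,215), (370,228), (358,350), (232,337), with the cap at (288,286), the stilt at (270,236), the bar x≈403 and the fragment at (402,276). Guard candidates: yellow (437,190), teal (414,390), yellow (489,393), pink (545,440), grey steel (494,321). Only the grey one is plain steel. Picture 2 (scene) agrees: the grey one is at (270,335), between the near yellow one and the pot.

```bash
cat > m.py <<'E'
from h import *
for n in('top','scene'):
    im,P=cloud(n,n+'0')
    x,y,z=P[...,0],P[...,1],P[...,2]
    hsv=cv2.cvtColor(im,cv2.COLOR_RGB2HSV)
    # lid
    near=np.zeros(z.shape,bool)
    if n=='top': near[135:230,140:245]=1
    else: near[125:210,265:385]=1
    lid=near&(z>.212)&(z<.226)
    r=cv2.minAreaRect(np.c_[x[lid],y[lid]].astype(np.float32)); print(n,'lid',r,np.median(z[lid]))
    cap=near&(z>.25)
    c=np.c_[x[cap],y[cap],z[cap]];print('cap n',len(c),(c.min(0)+c.max(0))/2,np.percentile(c[:,2],[10,50,90]), c.min(0),c.max(0))
    g=np.zeros(z.shape,bool)
    if n=='top': g[185:228,298:332]=1
    else: g[185:242,160:186]=1
    h=g&(z>.1)&(hsv[...,1]>110)
    c=np.c_[x[h],y[h]].astype(np.float32);print('handle',len(c),cv2.minAreaRect(c),c.mean(0),np.percentile(z[h],[5,50,95]))
    f=g&(z>.02)
    c=np.c_[x[f],y[f]].astype(np.float32);print('guard',len(c),cv2.minAreaRect(c))
    b=np.zeros(z.shape,bool)
    if n=='top': b[155:222,250:264]=1
    else: b[155:215,240:272]=1
    b&=(z>.155)&(z<.185)
    c=np.c_[x[b],y[b]].astype(np.float32)
    print('bar',len(c),cv2.minAreaRect(c), np.percentile(z[b],[5,50,95]))
im,_=cloud('scene','scene0')
A=cv2.resize(im[170:250,130:210],(500,500),interpolation=cv2.INTER_CUBIC)
im,_=cloud('top','top0')
B=cv2.resize(im[170:200,170:200],(290,290),interpolation=cv2.INTER_CUBIC)
C=np.zeros((500,800,3),np.uint8);C[:,:500]=A;C[:290,505:795]=B
cv2.imwrite('pics/crop.png',C[:,:,::-1])
E
python3 m.py
```

```text
top lid ((0.5557419061660767, 0.1850624829530716), (0.280166894197464, 0.3060548007488251), 83.94310760498047) 0.21911025711146193
cap n 146 [0.54972748 0.20666452 0.2591368 ] [0.25683993 0.26086    0.26408311] [0.52771748 0.18453729 0.25001214] [0.57173747 0.22879176 0.26826146]
handle 122 ((0.5003710985183716, -0.27279549837112427), (0.016942018643021584, 0.08857297152280807), 66.6422348022461) [ 0.5004188  -0.27191585] [0.11338513 0.12901523 0.13500253]
guard 457 ((0.49986544251441956, -0.273377388715744), (0.059353701770305634, 0.12115650624036789), 65.91703796386719)
bar 244 ((0.5457932949066162, -0.035986658185720444), (0.2324291467666626, 0.03604158014059067), 0.20758502185344696) [0.16911246 0.17402206 0.17941607]
scene lid ((0.5643519163131714, 0.18349194526672363), (0.2811189591884613, 0.30315253138542175), 83.93828582763672) 0.2194874849542573
cap n 165 [0.55405107 0.20445102 0.25888266] [0.25460019 0.26096948 0.26443089] [0.52957316 0.18247798 0.2504596 ] [0.57852898 0.22642406 0.26730573]
handle 196 ((0.5043351650238037, -0.27475249767303467), (0.019617199897766113, 0.09214888513088226), 66.7406997680664) [ 0.50866807 -0.27361298] [0.10682104 0.12813817 0.1336486 ]
guard 733 ((0.4560142755508423, -0.2700459659099579), (0.07380880415439606, 0.22797845304012299), 80.1220474243164)
bar 386 ((0.5472404956817627, -0.02186291664838791), (0.09205909073352814, 0.24267342686653137), 70.69213104248047) [0.16741257 0.17432266 0.17880495]
```

View pics/crop.png

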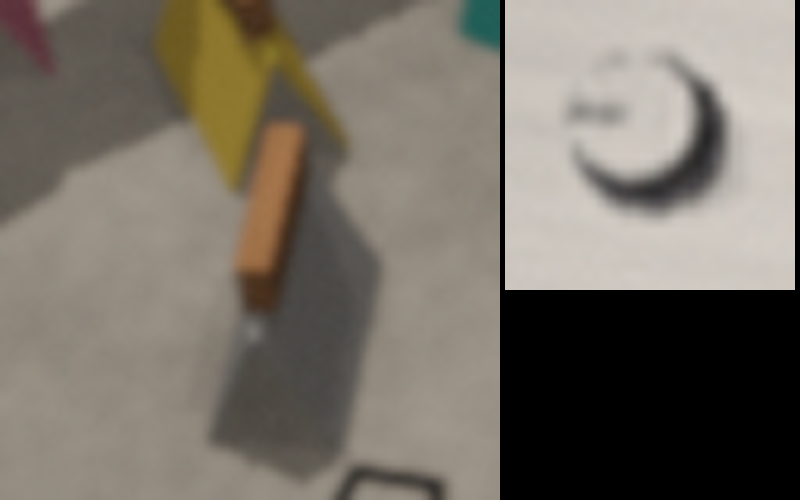

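Picture 3 (crop): the candidate is a plain grey steel tent with a wooden handle (crop (270,200)), next to the yellow look-alike, so it is the guard. On the cap, the dark line points left, toward world +y. I'm moving over the guard and turning part of the way to learn the sign of joint 6.

```bash
python3 -m inch '[[0.4037,-0.1467,0,0,0,-1.2,0],[0.4037,-0.1467,0,0,0,-1.2,0],[0.4037,-0.1467,0,0,0,-1.2,0],[0.4037,-0.1467,0,0,0,-1.2,0],[0.4037,-0.1467,0,0,0,-1.2,0],[0.4037,-0.1467,0,0,0,-1.2,0],[0.4037,-0.1467,0,0,0,-1.2,0],[0.4037,-0.1467,0,0,0,-1.2,0],[0.4037,-0.1467,0,0,0,-1.2,0],[0.4037,-0.1467,0,0,0,-1.2,0],[0.4037,-0.1467,0,0,0,-1.2,0],[0.4037,-0.1467,0,0,0,-1.2,0]]'; python3 -c "
from h import *
o=telemetry.get_obs();print(o)"
```

```text
time: 1.1
ee_pos: [0.5031, -0.2708, 0.2301]
tcp_rot: [-179.9, -0.1, 85.3]
wrist_force: [0.3, -0.2, -0.9]
opening: 0.0852
{'time': 1.1, 'q': array([-2.83055392e+01,  8.03511807e+00,  1.32888471e+01,  9.53449753e+01,
        2.50010451e-02,  6.63532430e+01]), 'qd': array([-3.52462714, -1.7754614 , -1.48341212,  0.74758078, -0.99960412,
       -1.6642132 ]), 'joint_efforts': array([  2.45144024, -54.94430065,  47.41020441,  -0.13499133,
         0.16760831,   0.19316951]), 'ee_pos': array([ 0.50309604, -0.2708108 ,  0.23012928]), 'tcp_rot': array([-1.79926443e+02, -5.95003653e-02,  8.53411597e+01]), 'wrist_force': array([ 0.28983291, -0.18015684, -0.91759397]), 'torque': array([ 0.03009621, -0.00902118,  0.02790022]), 'opening': 0.08519746653856661}
```

```bash
python3 -m inch '[[0,0,0,0,0,-1.248,0],[0,0,0,0,0,-1.248,0],[0,0,0,0,0,-1.248,0],[0,0,0,0,0,-1.248,0],[0,0,0,0,0,-1.248,0],[0,0,0,0,0,-1.248,0],[0,0,0,0,0,-1.248,0],[0,0,0,0,0,-1.248,0],[0,0,0,0,0,-1.248,0],[0,0,0,0,0,-1.248,0],[0,0,0,0,0,-1.248,0],[0,0,0,0,0,-1.248,0]]'
python3 - <<'E'
from h import *
grab('wrist','w1')
im,P=cloud('wrist','w1'); z=P[...,2]
hsv=cv2.cvtColor(im,cv2.COLOR_RGB2HSV)
near=np.hypot(P[...,0]-.501,P[...,1]+.273)<.08
t=near&(z>.122)&(z<.14)&(hsv[...,1]>90)
c=P[t][:,:2].astype(np.float32);print(t.sum(),cv2.minAreaRect(c),np.percentile(z[t],[5,50,95]))
o=telemetry.get_obs();print(o['ee_pos'],o['tcp_rot'])
E
```

```text
time: 2.1
ee_pos: [0.5003, -0.2738, 0.2313]
tcp_rot: [-180.0, -0.0, 156.3]
wrist_force: [-0.2, -0.5, 0.2]
opening: 0.0853
2058 ((0.5025563836097717, -0.2726929187774658), (0.017608333379030228, 0.08824680000543594), 66.90953063964844) [0.13015334 0.13139983 0.13249306]
[ 0.50043254 -0.27366518  0.23123976] [-1.79992366e+02 -1.50201965e-02  1.56307092e+02]
```

View pics/w1.png

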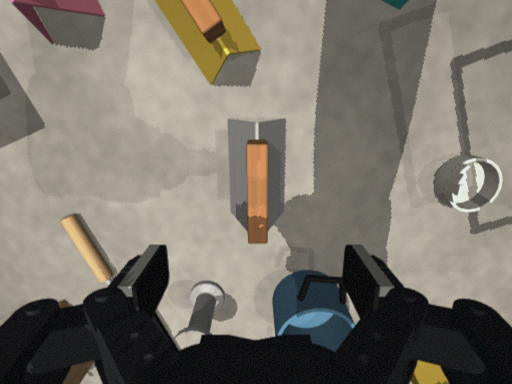

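Picture 4 (wrist): the grey guard's handle is centred at (257,190), between the jaws and aligned with the tool x. The cloud puts the handle at (0.5026, -0.2727) with its top at 0.131. The pot (313,310) and prop (207,295) are clear. I'll descend and grip.

```bash
python3 -m inch '[[-0.0016,0.0018,0.03,0,0,-0.009,0],[-0.0016,0.0018,0.06,0,0,-0.009,0],[-0.0016,0.0018,0.09,0,0,-0.009,0],[-0.0016,0.0018,0.115,0,0,-0.009,0],[-0.0016,0.0018,0.132,0,0,-0.009,0],[-0.0016,0.0018,0.132,0,0,-0.009,0],[-0.0016,0.0018,0.132,0,0,-0.009,0],[-0.0016,0.0018,0.132,0,0,-0.009,0.3]]' 60
python3 -m inch '[[0,0,0,0,0,0,1],[0,0,0,0,0,0,1],[0,0,0,0,0,0,1],[0,0,0,0,0,0,1],[0,0,0,0,0,0,1],[0,0,0,0,0,0,1],[0,0,0,0,0,0,1],[0,0,0,0,0,0,1],[0,0,0,0,0,0,1],[0,0,0,0,0,0,1]]' 60
```

```text
time: 2.82
ee_pos: [0.5036, -0.2725, 0.1008]
tcp_rot: [-180.0, 0.1, 157.0]
wrist_force: [0.1, 0.1, -0.1]
opening: 0.0755
time: 3.65
ee_pos: [0.5034, -0.2723, 0.0997]
tcp_rot: [-180.0, 0.0, 157.1]
wrist_force: [0.4, -1.4, 5.9]
opening: 0.017
```

```bash
python3 -m inch '[[0,0,-0.03,0,0,0,1],[0,0,-0.06,0,0,0,1],[0,0,-0.1,0,0,0,1],[0,0,-0.14,0,0,0,1],[0,0,-0.18,0,0,0,1],[0,0,-0.215,0,0,0,1],[0.007,0.04,-0.215,0,0,-0.1,1],[0.015,0.08,-0.215,0,0,-0.2,1],[0.0228,0.1229,-0.215,0,0,-0.295,1],[0.0228,0.1229,-0.215,0,0,-0.295,1],[0.0228,0.1229,-0.215,0,0,-0.295,1],[0.0228,0.1229,-0.215,0,0,-0.295,1]]'
python3 - <<'E'
from h import *
grab('wrist','w2')
def fit(n,fn,lab):
    im,P=cloud(n,fn); x,y,z=P[...,0],P[...,1],P[...,2]
    # bar points in approx kiln frame
    a=np.radians(-6.06); C=np.array([.568,.1835])
    u=(x-C[0])*np.cos(a)+(y-C[1])*np.sin(a); v=-(x-C[0])*np.sin(a)+(y-C[1])*np.cos(a)
    m=(abs(u)<.09)&(abs(v+.225)<.025)&(z>.15)&(z<.19)
    print(lab,m.sum()); 
    if m.sum()<20: return
    p=np.polyfit(u[m],v[m],1); print(' bar v at 0',p, 'zmax',np.percentile(z[m],[50,95]),'u',u[m].min(),u[m].max())
    m=(z>.165)&(z<.185)&(v>-.215)&(v<-.15)&(abs(u)<.13)
    for s in(-1,1):
        k=m&(u*s>.08)
        if k.sum()>5: print(' arm',s,np.median(u[k]),k.sum())
    m=(z>.213)&(z<.225)&(abs(u)<.2)&(abs(v)<.2)
    if m.sum()>100: print(' lid u',np.percentile(u[m],[.5,99.5]),'v',np.percentile(v[m],[.5,99.5]))
fit('top','top0','top');fit('scene','scene0','scene');fit('wrist','w2','wrist')
o=telemetry.get_obs();print(o['ee_pos'],o['tcp_rot'],o['wrist_force'],o['opening'])
E
```

```text
time: 4.65
ee_pos: [0.5298, -0.1498, 0.3135]
tcp_rot: [180.0, -0.1, 174.1]
wrist_force: [0.2, -0.2, -3.7]
opening: 0.0172
top 167
 bar v at 0 [ 2.39772920e-05 -2.24430603e-01] zmax [0.17419795 0.17986173] u -0.08937007773086997 0.08876594195862982
 arm -1 -0.10990463429073878 64
 arm 1 0.10877033008953675 61
 lid u [-0.13834412  0.13768527] v [-0.13794747  0.13787349]
scene 185
 bar v at 0 [ 0.0030689  -0.22505478] zmax [0.17466556 0.17880054] u -0.08821174445141151 0.08981552957871833
 arm -1 -0.10345579567151422 74
 arm 1 0.11613183941061447 91
 lid u [-0.13348633  0.14402173] v [-0.13883987  0.13734619]
wrist 2319
 bar v at 0 [ 0.0002771  -0.22429096] zmax [0.17608389 0.17781578] u -0.08988098533148438 0.08991983590696093
 arm -1 -0.10597700576053481 1034
 arm 1 0.11021663883385047 624
 lid u [-0.08041958  0.14112592] v [-0.13859235 -0.09061505]
[ 0.52971342 -0.15049648  0.31358791] [-1.79996217e+02 -7.70834251e-02  1.73998838e+02] [-0.0354406   0.276055   -4.27609688] 0.01716406152331707
```

View pics/w2.png

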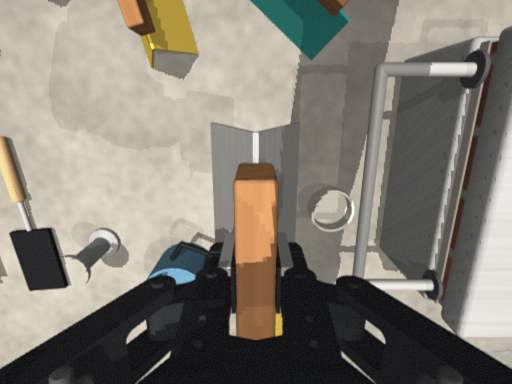

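Picture 5 (wrist): the guard is held straight. The bar is on the right at (370,180) and the fragment is at (332,210) under it. All three cameras agree on the bar, with its middle at about (0.545, -0.0395). I'll move over it and lower.

```bash
python3 -m inch '[[-0.0034,0.035,0,0,0,0,1],[-0.0034,0.07,0,0,0,0,1],[-0.0034,0.1,0,0,0,0,1],[-0.0034,0.112,0,0,0,0,1],[-0.0034,0.112,0,0,0,0,1],[-0.0034,0.112,0.02,0,0,0,1],[-0.0034,0.112,0.045,0,0,0,1],[-0.0034,0.112,0.07,0,0,0,1],[-0.0034,0.112,0.09,0,0,0,1],[-0.0034,0.112,0.105,0,0,0,1],[-0.0034,0.112,0.108,0,0,0,1],[-0.0034,0.112,0.108,0,0,0,1]]' 
python3 -m inch '[[0,0,0.002,0,0,0,1],[0,0,0.004,0,0,0,1],[0,0,0.006,0,0,0,1],[0,0,0.007,0,0,0,1],[0,0,0.007,0,0,0,1]]'
```

```text
time: 5.7
ee_pos: [0.5443, -0.0404, 0.2054]
tcp_rot: [-180.0, -0.1, 173.9]
wrist_force: [-0.7, -0.7, -3.1]
opening: 0.0173
time: 6.12
ee_pos: [0.545, -0.039, 0.1993]
tcp_rot: [-180.0, 0.0, 174.1]
wrist_force: [0.2, 0.3, -3.9]
opening: 0.0173
```

```bash
python3 -m inch '[[0,0,0.001,0,0,0,1],[0,0,0.002,0,0,0,1],[0,0,0.0025,0,0,0,1],[0,0,0.0025,0,0,0,1]]'
```

```text
time: 6.45
ee_pos: [0.5451, -0.0385, 0.1971]
tcp_rot: [180.0, 0.0, 174.1]
wrist_force: [0.9, 4.6, -0.4]
opening: 0.0167
```

```bash
python3 -m inch '[[0,0.0005,0,0,0,0,1],[0,0.001,0.0005,0,0,0,1],[0,0.001,0.001,0,0,0,1],[0,0.001,0.001,0,0,0,1]]'
```

```text
time: 6.78
ee_pos: [0.5452, -0.0383, 0.197]
tcp_rot: [-179.9, 0.1, 174.0]
wrist_force: [-1.9, -0.5, 6.9]
opening: 0.0171
```

```bash
python3 -m inch '[[0,0,0,0,0,0,0.75],[0,0,0,0,0,0,0.7],[0,0,0,0,0,0,0.6],[0,0,0,0,0,0,0.5],[0,0,0,0,0,0,0.5],[0,0,0,0,0,0,0.5],[0,0,0,0,0,0,0.5],[0,0,0,0,0,0,0.5]]'
python3 -m inch '[[0,0,-0.01,0,0,0,0.5],[0,0,-0.03,0,0,0,0.5],[0,0,-0.055,0,0,0,0.5],[0,0,-0.085,0,0,0,0.5],[0,0,-0.12,0,0,0,0.5],[0,0,-0.15,0,0,0,0.5],[0,0,-0.15,0,0,0,0.5],[0,0,-0.15,0,0,0,0.5]]'
python3 - <<'E'
from h import *
grab('scene','s2');grab('wrist','w3')
a=cv2.imread('pics/s2.png')[110:270,220:400];b=cv2.imread('pics/w3.png')
cv2.imwrite('pics/c2.png',np.hstack([cv2.resize(a,(400,356)),cv2.resize(b,(400,356),interpolation=cv2.INTER_AREA)]))
im,P=cloud('wrist','w3');z=P[...,2];hsv=cv2.cvtColor(im,cv2.COLOR_RGB2HSV)
t=(np.hypot(P[...,0]-.545,P[...,1]+.039)<.07)&(z>.2)&(z<.24)&(hsv[...,1]>90)
print(t.sum(),cv2.minAreaRect(P[t][:,:2].astype(np.float32)),np.percentile(z[t],[5,50,95]))
print(telemetry.get_obs()['ee_pos'])
E
```

```text
time: 7.45
ee_pos: [0.545, -0.038, 0.1957]
tcp_rot: [-180.0, -0.0, 174.1]
wrist_force: [-0.0, -0.1, -0.4]
opening: 0.0424
time: 8.12
ee_pos: [0.5455, -0.038, 0.3483]
tcp_rot: [180.0, 0.2, 174.1]
wrist_force: [0.1, 0.1, -0.2]
opening: 0.0428
1828 ((0.5450320243835449, -0.037454597651958466), (0.017247848212718964, 0.08833172917366028), 83.72370910644531) [0.22746543 0.22882175 0.22999691]
[ 0.54504348 -0.03794401  0.34548559]
```

View pics/c2.png

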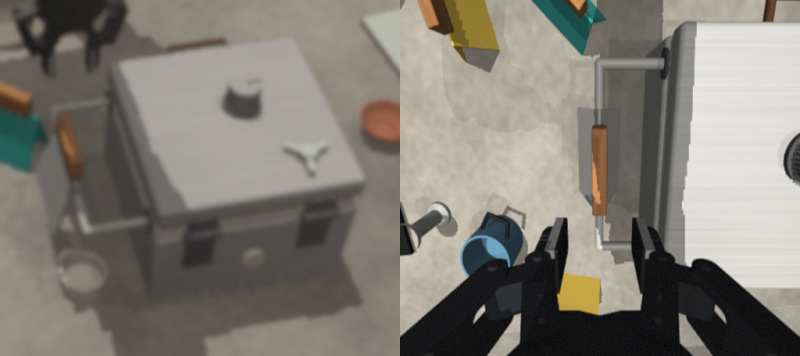

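Picture 6 (scene crop and wrist): the guard hangs upright on the bar, let go. The handle is at (600,170) with its top at about 0.228 m (expected 0.227), and the fragment and bar are undisturbed. Next is the cap, with joint 6 pre-turned to about -90.

```bash
python3 -m inch '[[0.0209,0.2426,0,0,0,-2.033,0],[0.0209,0.2426,0,0,0,-2.033,0],[0.0209,0.2426,0,0,0,-2.033,0],[0.0209,0.2426,0,0,0,-2.033,0],[0.0209,0.2426,0,0,0,-2.033,0],[0.0209,0.2426,0,0,0,-2.033,0],[0.0209,0.2426,0,0,0,-2.033,0],[0.0209,0.2426,0,0,0,-2.033,0],[0.0209,0.2426,0,0,0,-2.033,0],[0.0209,0.2426,0,0,0,-2.033,0],[0.0209,0.2426,0,0,0,-2.033,0],[0.0209,0.2426,0,0,0,-2.033,0]]'
python3 -m inch '[[0,0,0,0,0,-0.53,0],[0,0,0,0,0,-0.53,0],[0,0,0,0,0,-0.53,0],[0,0,0,0,0,-0.53,0],[0,0,0,0,0,-0.53,0],[0,0,0,0,0,-0.53,0],[0,0,0,0,0,-0.53,0]]'
cat > cap.py <<'E'
from h import *
import sys
fn=sys.argv[1]; grab('wrist',fn)
im,P=cloud('wrist',fn);x,y,z=P[...,0],P[...,1],P[...,2]
m=(np.hypot(x-.55,y-.2055)<.04)&(z>.252)&(z<.275)
t=m&(z>np.percentile(z[m],60)-.002)
print(t.sum(),'minrect',cv2.minAreaRect(P[t][:,:2].astype(np.float32)),cv2.minEnclosingCircle(P[t][:,:2].astype(np.float32)),'z',np.percentile(z[t],[5,50,95]))
lid=(np.hypot(x-.55,y-.2055)<.12)&(z>.212)&(z<.224);print('lid z',np.median(z[lid]))
o=telemetry.get_obs();print(o['ee_pos'],o['tcp_rot'],o['q'].round(1))
v,u=np.nonzero(t);
s=im[max(v.min()-20,0):v.max()+40,max(0,u.min()-20):u.max()+20];print('crop origin',u.min()-20,v.min()-20)
cv2.imwrite(f'pics/{fn}c.png',cv2.resize(s,None,fx=4,fy=4,interpolation=cv2.INTER_CUBIC)[:600,:800,::-1])
E
python3 cap.py w4
```

```text
time: 9.22
ee_pos: [0.549, 0.2055, 0.3445]
tcp_rot: [179.9, -0.1, -99.6]
wrist_force: [-0.5, 0.2, -0.3]
opening: 0.0854
time: 9.8
ee_pos: [0.5491, 0.2054, 0.3449]
tcp_rot: [179.9, -0.0, -69.7]
wrist_force: [-0.1, 0.5, -0.2]
opening: 0.0854
2216 minrect ((0.5535745620727539, 0.20738005638122559), (0.04295457527041435, 0.04323763772845268), 54.13093948364258) ((0.5540623068809509, 0.20714430510997772), 0.022448427975177765) z [0.26198438 0.26309125 0.26417422]
lid z 0.2210621857866229
[0.54914928 0.20541983 0.34508039] [ 1.79923554e+02  1.33912621e-03 -6.97369021e+01] [ 20.5  15.3  35.  109.8   0.  -89.8]
crop origin 203 153
```

View pics/w4c.png

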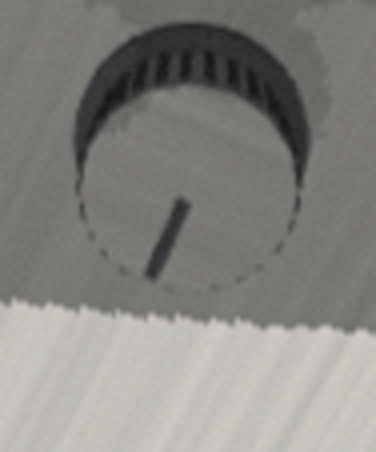

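Picture 7 (wrist crop): the cap seen from above, with the dark line from the axis (185,200) toward (150,278). By the wrist camera its axis is at (0.5535, 0.207) and its top at about 0.262, i.e. about 1.6 rad unscrewed. I'll descend and grip, then check the forces.

```bash
python3 -m inch '[[0,-0.0042,0.03,0,0,0,0],[0,-0.0042,0.06,0,0,0,0],[0,-0.0042,0.09,0,0,0,0],[0,-0.0042,0.105,0,0,0,0],[0,-0.0042,0.109,0,0,0,0],[0,-0.0042,0.109,0,0,0,0.2],[0,-0.0042,0.109,0,0,0,0.3],[0,-0.0042,0.109,0,0,0,0.35],[0,-0.0042,0.109,0,0,0,0.4],[0,-0.0042,0.109,0,0,0,0.4]]' 40
python3 -m inch '[[0,0,0,0,0,0,1],[0,0,0,0,0,0,1],[0,0,0,0,0,0,1],[0,0,0,0,0,0,1],[0,0,0,0,0,0,1],[0,0,0,0,0,0,1],[0,0,0,0,0,0,1],[0,0,0,0,0,0,1]]' 40
cat > st.py <<'E'
from h import *
o=telemetry.get_obs();print(o['torque'].round(3),o['ee_pos'].round(4),o['tcp_rot'].round(2),o['q'][5].round(1),o['wrist_force'].round(1))
E
python3 st.py
```

```text
time: 10.68
ee_pos: [0.5537, 0.2071, 0.2379]
tcp_rot: [-179.9, -0.0, -69.6]
wrist_force: [-0.2, 0.0, -0.2]
opening: 0.0513
time: 11.35
ee_pos: [0.5533, 0.2069, 0.2378]
tcp_rot: [-179.9, -0.0, -69.6]
wrist_force: [-2.0, -0.5, 5.6]
opening: 0.0428
[-0.119  0.427 -0.   ] [0.5533 0.2069 0.2378] [-179.94   -0.    -69.64] -89.9 [-2.  -0.5  5.6]
```

```bash
python3 -m inch '[[0,0,0.0001,0,0,0.08,1],[0,0,0.0002,0,0,0.16,1],[0,0,0.0003,0,0,0.24,1],[0,0,0.0004,0,0,0.32,1],[0,0,0.0005,0,0,0.4,1],[0,0,0.0006,0,0,0.48,1],[0,0,0.0007,0,0,0.56,1],[0,0,0.0008,0,0,0.64,1],[0,0,0.0009,0,0,0.72,1],[0,0,0.001,0,0,0.8,1],[0,0,0.001,0,0,0.8,1]]'; python3 st.py
```

```text
time: 12.27
ee_pos: [0.5534, 0.2069, 0.2368]
tcp_rot: [-179.9, 0.0, -115.8]
wrist_force: [-2.2, -0.7, 5.6]
opening: 0.0429
[-0.133  0.4   -0.099] [0.5534 0.2069 0.2368] [-1.7994e+02  5.0000e-02 -1.1576e+02] -43.7 [-2.2 -0.7  5.6]
```

```bash
echo 'import sys; sys.exit(abs(o["torque"][2])>0.3)' >> st.py
python3 -m inch '[[0,0,0.0001,0,0,0.07,1],[0,0,0.0002,0,0,0.14,1],[0,0,0.0002,0,0,0.2,1]]' >/dev/null && python3 st.py && python3 -m inch '[[0,0,0.0001,0,0,0.07,1],[0,0,0.0002,0,0,0.14,1],[0,0,0.0003,0,0,0.2,1]]' >/dev/null && python3 st.py && python3 -m inch '[[0,0,0.0001,0,0,0.07,1],[0,0,0.0002,0,0,0.14,1],[0,0,0.0002,0,0,0.2,1]]' >/dev/null && python3 st.py && python3 -m inch '[[0,0,0.0001,0,0,0.07,1],[0,0,0.0002,0,0,0.14,1],[0,0,0.0003,0,0,0.2,1]]' >/dev/null && python3 st.py
```

```text
[-0.23   0.322  0.094] [0.5534 0.2069 0.2366] [-1.7995e+02  5.0000e-02 -1.2714e+02] -32.4 [-1.8 -0.2  4.2]False
```

```bash
python3 st.py
```

```text
[-0.23   0.322  0.094] [0.5534 0.2069 0.2366] [-1.7995e+02  5.0000e-02 -1.2714e+02] -32.4 [-1.8 -0.2  4.2]False
```

```bash
sed -i 's/sys.exit(\(.*\))$/sys.exit(int(\1))/' st.py
python3 -m inch '[[0,0,0.0001,0,0,0.07,1],[0,0,0.0002,0,0,0.14,1],[0,0,0.0003,0,0,0.2,1]]' >/dev/null && python3 st.py && python3 -m inch '[[0,0,0.0001,0,0,0.07,1],[0,0,0.0002,0,0,0.14,1],[0,0,0.0002,0,0,0.2,1]]' >/dev/null && python3 st.py && python3 -m inch '[[0,0,0.0001,0,0,0.07,1],[0,0,0.0002,0,0,0.14,1],[0,0,0.0003,0,0,0.2,1]]' >/dev/null && python3 st.py && python3 -m inch '[[0,0,0.0001,0,0,0.07,1],[0,0,0.0002,0,0,0.14,1],[0,0,0.0002,0,0,0.2,1]]' >/dev/null && python3 st.py && python3 -m inch '[[0,0,0.0001,0,0,0.07,1],[0,0,0.0002,0,0,0.14,1],[0,0,0.0003,0,0,0.2,1]]' >/dev/null && python3 st.py
```

```text
[-0.281  0.315  0.144] [0.5534 0.2069 0.2363] [-1.7996e+02  7.0000e-02 -1.3860e+02] -20.9 [-2.1 -1.2  5.5]
[-0.307  0.249  0.077] [0.5534 0.2069 0.2361] [-1.7997e+02  7.0000e-02 -1.5006e+02] -9.4 [-1.9 -1.5  4.4]
[-0.335  0.361  0.115] [0.5534 0.2069 0.2359] [-1.7999e+02  8.0000e-02 -1.6152e+02] 2.0 [-1.5 -1.5  5.4]
[-0.343  2.986 -0.093] [0.5541 0.207  0.2356] [-1.7999e+02  1.6000e-01 -1.7291e+02] 13.4 [-16.1  -1.2   5.4]
[-0.228 -0.108  0.382] [0.5533 0.2069 0.2353] [1.7998e+02 6.0000e-02 1.7560e+02] 24.9 [-0.2 -1.4  6.8]
```

```bash
python3 -m inch '[[0,0,0,0,0,0,1],[0,0,0,0,0,0,1],[0,0,0,0,0,0,1]]' ; python3 st.py;  python3 -m inch '[[0,0,0,0,0,0.05,1],[0,0,0,0,0,0.05,1],[0,0,0,0,0,0.05,1]]' >/dev/null; python3 st.py; python3 -m inch '[[0,0,0,0,0,0.05,1],[0,0,0,0,0,0.05,1],[0,0,0,0,0,0.05,1]]' >/dev/null; python3 st.py; python3 cap.py w5
```

```text
time: 14.02
ee_pos: [0.5534, 0.2069, 0.2354]
tcp_rot: [180.0, 0.1, 175.8]
wrist_force: [-2.2, -1.1, 5.9]
opening: 0.0428
[-0.251  0.391  0.213] [0.5534 0.2069 0.2354] [1.7998e+02 7.0000e-02 1.7578e+02] 24.7 [-2.2 -1.1  5.9]
[-0.522 -1.014  0.061] [0.5544 0.2067 0.2353] [179.98   0.19 172.89] 27.6 [ 5.1 -2.3  4.6]
[-0.695 -0.941  1.021] [0.5544 0.2067 0.2353] [179.99   0.19 170.1 ] 30.4 [ 4.9 -2.4  5.3]
7992 minrect ((0.5514369606971741, 0.205556720495224), (0.06009087711572647, 0.04526495188474655), 48.93680191040039) ((0.5483453273773193, 0.20818081498146057), 0.035181984305381775) z [0.25998969 0.26108007 0.27114024]
lid z 0.22100747495227674
[0.55435792 0.20667439 0.23526707] [179.9884932    0.18435846 170.11494548] [20.5 10.8 17.  96.  -0.1 30.4]
crop origin 152 204
```

View pics/w5.png

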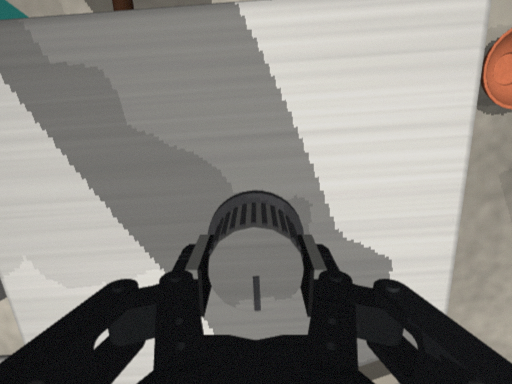

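```bash
cat > ang.py <<'E'
from h import *
def ang(fn,pts,zp):
    im,d,K,T=load('wrist',fn); W=[]
    for u,v in pts:
        r=T[:3,:3]@np.array([(u-K[0,2])/K[0,0],(v-K[1,2])/K[1,1],1]); W.append((T[:3,3]+r*(zp-T[2,3])/r[2])[:2])
    dlt=W[1]-W[0]; print(fn,np.array(W).round(4),np.degrees(np.arctan2(dlt[1],dlt[0])),np.load(fn+'.npz')['r'][2])
if __name__=='__main__':
    ang('w4',[(249.25,203),(240.5,222.5)],.262); ang('w5',[(256,276),(257.5,310)],.260)
    im=load('wrist','w5')[0]; cv2.imwrite('pics/w5z.png',cv2.resize(im[225:320,200:315],None,fx=6,fy=6,interpolation=cv2.INTER_CUBIC)[:,:,::-1])
E
python3 ang.py; python3 -m inch '[[0,0,0,0,0,0,1],[0,0,0,0,0,0,1],[0,0,0,0,0,0,1]]' >/dev/null; python3 st.py
```

```text
w4 [[0.5521 0.2095]
 [0.5531 0.2277]] 86.91013531481855 -69.73038856152625
w5 [[0.5565 0.2071]
 [0.5746 0.2046]] -7.637950024561753 170.10027158315015
[-0.699 -1.035  1.007] [0.5544 0.2067 0.2353] [179.99   0.18 170.12] 30.4 [ 4.9 -3.   5.1]
```

View pics/w5z.png

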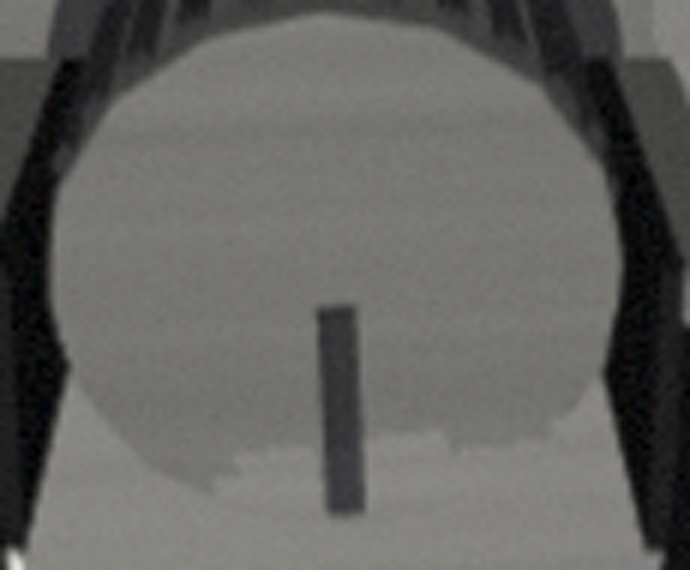

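Pictures 8 and 9 (wrist and enlargement): the dark line runs (256,276)→(257.6,310), a world angle of -7.6°. That is close to the kiln's +x (-6.1°), with the torque holding at 1.0 N m, so the cap is bottomed out. The cap turned 94.5° while the gripper turned 120°, so the pads slipped about 26° on the stop. I'll back off 90° plus a little for windup, rising 2 mm.

```bash
python3 -m inch '[[0,0,-0.0002,0,0,-0.12,1],[0,0,-0.0003,0,0,-0.24,1],[0,0,-0.0005,0,0,-0.36,1],[0,0,-0.0006,0,0,-0.48,1],[0,0,-0.0008,0,0,-0.6,1],[0,0,-0.0009,0,0,-0.72,1],[0,0,-0.0011,0,0,-0.84,1],[0,0,-0.0012,0,0,-0.96,1],[0,0,-0.0014,0,0,-1.08,1],[0,0,-0.0015,0,0,-1.2,1],[0,0,-0.0015,0,0,-1.2,1]]' 60; python3 st.py
python3 -m inch '[[0,0,-0.0001,0,0,-0.1,1],[0,0,-0.0003,0,0,-0.2,1],[0,0,-0.0004,0,0,-0.3,1],[0,0,-0.0005,0,0,-0.4,1],[0,0,-0.0005,0,0,-0.4,1],[0,0,-0.0005,0,0,-0.4,1],[0,0,-0.0005,0,0,-0.4,1]]' ; python3 st.py
python3 - <<'E'
from h import *
grab('wrist','w6'); im=load('wrist','w6')[0]
cv2.imwrite('pics/w6z.png',cv2.resize(im[225:325,200:315],None,fx=6,fy=6,interpolation=cv2.INTER_CUBIC)[:,:,::-1])
E
```

```text
time: 15.73
ee_pos: [0.5539, 0.2078, 0.2369]
tcp_rot: [-180.0, 0.2, -120.7]
wrist_force: [2.5, 4.0, 5.4]
opening: 0.042
[ 0.69  -0.422  0.038] [0.5539 0.2078 0.2369] [-1.7995e+02  1.7000e-01 -1.2071e+02] -38.8 [2.5 4.  5.4]
time: 16.32
ee_pos: [0.5534, 0.208, 0.2374]
tcp_rot: [-179.9, 0.1, -98.2]
wrist_force: [0.9, 4.4, 6.3]
opening: 0.0422
[0.881 0.11  0.028] [0.5534 0.208  0.2374] [-1.7994e+02  1.5000e-01 -9.8220e+01] -61.2 [0.9 4.4 6.3]
```

View pics/w6z.png

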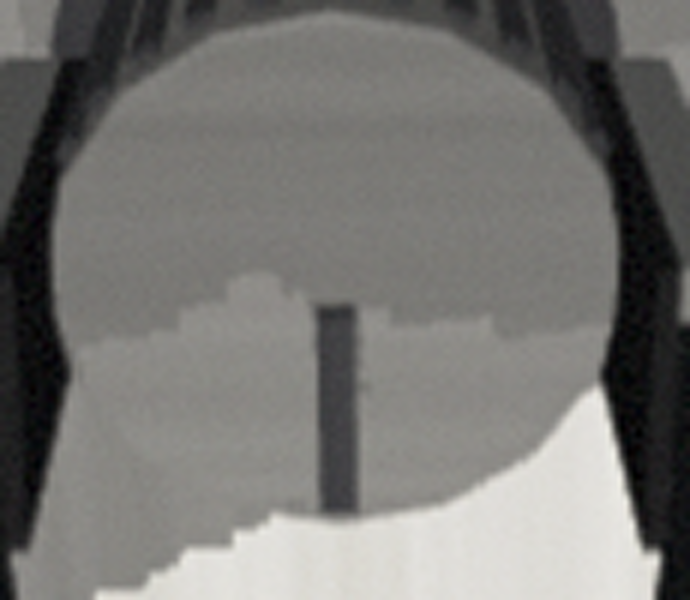

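Run:
```python
from ang import ang
ang('w5',[(200+337/6,225+305/6),(200+345.5/6,225+513/6)],.260)
ang('w6',[(200+336.5/6,225+305/6),(200+339.5/6,225+512/6)],.262)
from h import *
grab('top','t3');grab('scene','s3')
for n,a,b in(('top','top0','t3'),('scene','scene0','s3')):
    A=np.load(a+'.npz')['im'].astype(int);B=np.load(b+'.npz')['im'].astype(int)
im,_=cloud('scene','s3'); t,_=cloud('top','t3')
cv2.imwrite('pics/fin.png',np.hstack([cv2.resize(im,(400,300)),cv2.resize(t,(400,300))])[:,:,::-1])
```

```text
w5 [[0.5563 0.2063]
 [0.5749 0.2038]] -7.79167717386981 170.10027158315015
w6 [[0.5537 0.21  ]
 [0.5562 0.2284]] 82.56316479525496 -98.2152896855229
```

View pics/fin.png

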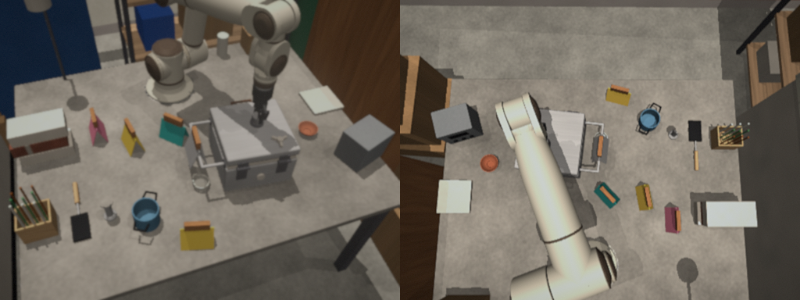

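Picture 10 (scene and top): the guard hangs on the bar, the gripper holds the cap, and the bystanders are where they were. The cap's line moved from -7.8° to 82.6°, a back-off of 90.4°.

```bash
python3 st.py; python3 -c "
from workcell import order; print(order.job_done())"
```

```text
[0.83  0.064 0.1  ] [0.5534 0.208  0.2374] [-1.7994e+02  1.5000e-01 -9.8220e+01] -61.2 [-0.   4.9  6. ]
the job is handed in; nothing more can be done
None
```

The job is handed in at about 16.5 s. The guard hangs on the bar by itself, and the vent cap is bottomed out, backed off a quarter turn and still in the gripper.

- **Guard:** I gripped the plain grey steel one, lowered it onto the bar until it nested, and let go. Just after release its handle top measured about 0.228 m against 0.227 m expected, and it was level and aligned with the bar. It is still on the bar in the last pictures.
- **Vent cap:** It turned about 94° clockwise to its stop. The torque then held at 1.0 N m, and the dark line lay within 2° of the kiln's +x. I backed it off 90.4° as read from the dark line, which is good to about 1–2°.
- **Disagreements:** On the stop the pads slipped about 26° on the knurling, with a brief 16 N sideways force, so I measured the back-off from the line and not from the gripper. The cameras disagreed by about 4 mm on the cap's x. I used the wrist camera's value, which leaves a steady side load of about 5 N on the gripped cap.
- **Other objects:** The last scene and top pictures showed nothing else moved, judged by eye. The arm hid the stilt in the top view.

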